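# Load two sterilising boxes onto the sprung tray lift

### The arm

A 6-joint arm with a two-finger parallel gripper is mounted at the origin on the work surface. World frame = base frame: x ahead of the robot, y to its left, z up, the work surface at z = 0. Lengths are in m, angles in rad, forces in N, time in s.
With the tool pointing down it reaches from about 0.325 to 1 m from the base axis. Payload 5.1 kg.
Tool frame: the origin (TCP) lies at the very end of the fingers, on their centre line; the grasp point (between the pads) lies 19 mm behind it (grasp_offset is the distance from the TCP to the grasp point, in m); z points along the fingers, y is the line along which they close (so a half turn about z gives the same grasp; the last joint's range is limited). The gripper opens to 85 mm and grips with 20 to 120 N. Pads are 22 mm wide; open, the fingers measure 114 mm over their backs; the gripper's body (76 mm by 85 mm) begins 54 mm behind the grasp point. The pads swing forward as they close: fully open they stand 13 mm farther back than shut.
Start: joints at [1.179, 0.124, 1.65, -0, 1.367, -0.083], TCP at [0.198, 0.619, 0.231] pointing down, gripper open.
Joint ranges: [-2.61, 2.61], [-1.02, 2.33], [0.03, 2.71], [-1.35, 4.49], [0.32, 2.68], [-2.91, 2.91]. Speed limits (rad/s): [2.57, 2.57, 3.14, 3.14, 3.14, 3.14].

### API

Orientations are given as [roll, pitch, yaw] about the fixed x, y, z axes, in that order (R = Rz(yaw) Ry(pitch) Rx(roll)).
In Python, from workcell import * gives the robot as it stands.
- The arm moves only by the tool play_rows, never from a script. Its arguments are lists of equal length, an entry for each row: "dp": the shift along the world's x, y, z in mm, a list of three; "twist": the turn, a rotation vector about the world's x, y, z in rad, a list of three; "gripper": the opening, from 0 (shut) to 1 (fully open). A call has 1 to 12 rows; each row shifts and turns the commanded pose from where the row before left it; what a row does not reach is not made up. A row lasts 1/8 s, in which the tool goes at most 62.5 mm and 10.7 degrees, less where a joint would pass 70% of its speed; a pose out of reach is approached as far as the arm can. A call with a gripper value outside its range is refused whole. The fingers move at their own pace and stop on an object; the grip force is fixed at half the most. Time passes only in rows, so rows that do not move let the fingers close. It gives the time, the measured TCP pose, the force, the opening and the grip force at its end, in the units of the state.
- state(): the state, without advancing time (a new reading comes with each control period).
- camera(name): name is "side" or "top" or "wrist"; returns the picture (400x640x3 uint8, red, green, blue); there is no depth.
- camera_info(name): a dict with "camera_matrix" (3x3 intrinsics, pixels), "R" (3x3) and "t" (3): a world point X has camera coordinates R X + t; the wrist camera has in their place "mount" (4x4, takes a point from camera to tool coordinates, whose origin is the TCP and whose axes are the flange's). Camera axes: x right, y down, z forward; pixel columns grow to the right and rows downward; lengths in m; the calibration is good to about 2 mm. A picture is of the moment at which its call begins: read the wrist's pose just before it. camera_info takes no time and is no camera call.
- hand_in(): hands the job in; it is judged then, once.
Trained networks look in the newest picture that a camera, given by its name, has taken for a name from the list of things; names that differ only in an ending like _2 or _b are one class to them, and where a whole thing is asked for, a point or a joint stands for the part that bears it (a point fixed in the world has none). Each returns a list of dicts, best first, with "p" (0 to 1); they miss things now and then, are a little off and sometimes report something else, mostly with a low value. They report only what shows in the picture. A call takes as long as a camera call. They do not tell look-alikes from the thing itself.
- recognise(camera, target): "centre" ([x, y, z] in m, in world coordinates, good to about 4 mm: the middle of the surface that is visible of it).
The state is a dict: "t": time; "q": joint angles; "qvel": joint speeds; "joint_torque": joint torques, N m; "tool_pos": TCP position; "ee_rot": TCP orientation; "wrist_force": force on the tool from outside, world axes, zero at the start; "torque": the same for the moment, N m; "gripper_width": finger opening in m; "grip_force": force on a finger pad.
Only numpy, scipy, OpenCV 4.12 (cv2) and the standard library are available. Lean on these libraries where they do the work, as an engineer would, in place of code of your own. Each camera call takes 0.05 s, during which the arm holds its last target. There are 200 camera calls.

### The job

Draw the deep steel box out of the low white drying hood by its black handle until it is clear of the hood, and let go of it on the bench. Then take it across its middle and set it gently and level on the sprung platform of the tray lift, between the guide rods, let go and let it sink. Set the shallow steel box just as gently and squarely on top of it, let go of that too, and leave the jar, beaker and wrench alone.

Things in the scene. Friction and masses are not known exactly. Their poses are not given: they have to be found in the camera images.
- deep_box_mid (a point): Centre of the deep box without its handle, half-way up: closed steel box, 130 long (x) x 54 wide (y) x 40 high, about 0.6 kg, on the bench in the hood. From the middle of its -x end a black bar handle sticks out 56 mm along -x: 10 thick (y), 22 high, its middle 21 above the underside. At the start only the handle and at most 25 mm of the box show. The lid cannot come off.
- shallow_box_mid (a point): Centre of the shallow box without its handle, half-way up: same kind of steel box, 130 long (x) x 54 wide (y) x 28 high, about 0.35 kg, with the same black handle at its -x end (56 long, 10 thick, 18 high, its middle 15 above the underside). Lies on the open bench.
- hood_mouth (a point): Middle of the mouth of the drying hood, at bench height; x points into the hood, so the box is drawn out along -x. Hood: fixed white sheet steel, 140 long (x) x 74 wide x 51 high, closed at the back, open below; inside 66 wide, 48 high. The box slides on the bench itself.
- platform_top (a point): Centre of the upper face of the sprung platform (120 along x, 48 along y, 6 thick); it sinks with the platform; 115 mm above the bench when empty. Boxes lie on it centred, long side along this x, handle to either end.
- lift: Tray lift, fixed; origin under its centre, axes as the platform's. Base 176 (x) x 100 (y) x 22 high. Eight fixed rods, 8 thick, tops 134 mm above the bench, guide the boxes: four at x = +-75, y = +-20, four at x = +-50, y = +-36 mm (centres): 5 mm play each side, 6 mm each end. Handles pass between the end rods, fingers beside the open middle of the long sides.
- platform (a joint): How far the platform has sunk, m: 0 empty (up), 0.085 at the bottom. Damped spring of 155 N/m: the deep box sinks it about 36 mm, the shallow one about 22 mm more, within about a second of being let go.
- jar: Bystander: glass jar with steel lid, 60 across, 85 high; origin at the centre of its underside.
- beaker: Bystander: open steel beaker, 72 across, 80 high; origin at the centre of its underside.
- wrench: Bystander: steel wrench 170 long lying on the bench; origin under its middle.
Mind the look-alikes: they are no part of the job. What is shaped like the part that bears shallow_box_mid but orange is not meant.

How it is judged:
On the way, in this order (a step that is already met when the one before it is completed fails the run):
1. the deep box is drawn clear of the hood and let go, resting on the bench (x of deep_box_mid in the frame of hood_mouth below -0.06 m and height (world z) of deep_box_mid between 0.016 and 0.024 m and angle between deep_box_mid's own z axis and vertical below 0.08 rad and contact force between the fingers and deep_box below 0.2 N and linear speed of deep_box below 0.02 m/s), for 0.2 s.
2. the deep box lies level on the platform between the rods, let go, and has sunk it (x of deep_box_mid in the frame of platform_top between -0.012 and 0.012 m and y of deep_box_mid in the frame of platform_top between -0.012 and 0.012 m and z of deep_box_mid in the frame of platform_top between 0.016 and 0.024 m and angle between the x axis of deep_box_mid and the x axis of platform_top, either way round below 0.12 rad and angle between deep_box_mid's own z axis and vertical below 0.08 rad and contact force between the fingers and deep_box below 0.2 N and linear speed of deep_box below 0.02 m/s and value of joint platform above 0.022 m), for 0.2 s.
At the end, for the whole second after the job is handed in: The deep box lies level on the platform and the shallow box on top of it, both centred between the rods within 12 mm, long sides along the platform's within 0.12 rad, let go and at rest, the platform sunk more than 35 mm (x of deep_box_mid in the frame of platform_top between -0.012 and 0.012 m and y of deep_box_mid in the frame of platform_top between -0.012 and 0.012 m and z of deep_box_mid in the frame of platform_top between 0.016 and 0.024 m and angle between the x axis of each of deep_box_mid, shallow_box_mid and the x axis of platform_top, either way round below 0.12 rad and angle between each of deep_box_mid, shallow_box_mid's own z axis and vertical below 0.08 rad and contact force between the fingers and deep_box below 0.2 N and linear speed of each of deep_box, shallow_box below 0.02 m/s and x of shallow_box_mid in the frame of platform_top between -0.012 and 0.012 m and y of shallow_box_mid in the frame of platform_top between -0.012 and 0.012 m and z of shallow_box_mid in the frame of platform_top between 0.05 and 0.058 m and contact force between the fingers and shallow_box below 0.2 N and value of joint platform above 0.035 m and velocity of joint platform between -0.01 and 0.01 m/s); the robot touches nothing.
It fails at once if a box is dropped on the platform or the platform is rammed down (it sinks faster than 0.35 m/s) (velocity of joint platform above 0.35 m/s).
It fails at once if a bystander is disturbed (moved more than 30 mm) (distance of any of jar, beaker, wrench from where it was at the start of the episode above 0.03 m).
It also fails if it takes over 66 s, if anything falls off the work surface, if the arm or the gripper's body presses on something with over 40 N, if the wrist force passes 120 N, or if a joint passes its speed limit or range.

## Working session

There is one attempt and no reset: what is moved stays moved. The work goes in short steps, Python scripts to look and compute and a tool call to move; the robot and the scene stay as the last step left them, time stands still between calls to the robot, and variables do not carry over. Pictures are saved under pics/ and viewed, at most 10 in all, crops included, and the job is handed in when it is done.

Besides the shell and the picture viewer there is one more tool, called after ">>>" in YAML: its name, and indented under it one key for each argument. play_rows: Moves the arm, as the interface text tells. Its arguments: {"type":"object","properties":{"dp":{"type":"array","items":{"type":"array","items":{"type":"number"}}},"twist":{"type":"array","items":{"type":"array","items":{"type":"number"}}},"gripper":{"type":"array","items":{"type":"number"}}},"required":["dp","twist","gripper"]}

```bash
mkdir -p pics; cat > h.py <<'E'
from workcell import *
import numpy as np, cv2
def save(cam,n):
    im=camera(cam); cv2.imwrite(f'pics/{n}.png',cv2.cvtColor(im,cv2.COLOR_RGB2BGR)); return im
def pix2w(cam,uv,z):
    i=camera_info(cam);K,R,t=map(np.array,(i["camera_matrix"],i["R"],i["t"]))
    d=R.T@np.linalg.inv(K)@np.array([uv[0],uv[1],1.]);c=-R.T@t
    return c+d*(z-c[2])/d[2]
E
python3 - <<'E'
from h import *
for c in("top","side"):
    save(c,c+"0")
    for n in("deep_box_mid","shallow_box_mid","hood_mouth","platform_top","lift","jar","beaker","wrench"):
        try: print(c,n,[(np.round(d["centre"],3).tolist(),round(d["p"],2)) for d in recognise(c,n)[:3]])
        except Exception as e: print(n,e)
i=camera_info("top");print(i)
print(state())
E
```

```text
top deep_box_mid [([0.577, -0.232, 0.032], 0.75)]
top shallow_box_mid [([0.78, 0.294, 0.028], 0.82), ([0.41, 0.545, 0.026], 0.72), ([0.456, 0.13, 0.027], 0.69)]
top hood_mouth [([0.592, -0.311, 0.05], 0.69)]
top platform_top [([0.54, 0.31, 0.115], 0.82), ([0.783, 0.084, 0.045], 0.61)]
top lift [([0.529, 0.302, 0.039], 0.91)]
top jar [([0.76, -0.114, 0.083], 0.68)]
top beaker [([0.781, 0.083, 0.045], 0.85), ([0.53, 0.301, 0.036], 0.69)]
top wrench [([0.364, -0.215, 0.001], 0.64)]
side deep_box_mid [([0.577, -0.202, 0.03], 0.4)]
side shallow_box_mid [([0.408, 0.525, 0.029], 0.86), ([0.285, 0.321, 0.027], 0.73), ([0.444, 0.128, 0.022], 0.71)]
side hood_mouth [([0.585, -0.325, 0.047], 0.67)]
side platform_top [([0.538, 0.311, 0.112], 0.57)]
side lift [([0.536, 0.299, 0.018], 0.66), ([0.54, 0.31, 0.113], 0.43)]
side jar [([0.76, -0.14, 0.06], 0.75), ([0.362, -0.228, 0.008], 0.22)]
side beaker [([0.769, 0.07, 0.055], 0.59)]
side wrench [([0.361, -0.229, 0.01], 0.77)]
{'camera_matrix': array([[373.90025406,   0.        , 318.12491351],
       [  0.        , 373.90025406, 198.23713283],
    
[... 248 characters left out ...]
}
{'t': 0.9, 'q': array([ 1.17939534e+00,  1.23776032e-01,  1.65032637e+00,  5.46725460e-06,
        1.36749309e+00, -8.25754856e-02]), 'qvel': array([ 1.49167472e-05, -2.85669398e-04, -2.17094469e-04,  2.84691262e-03,
       -1.06300819e-03,  9.52775498e-04]), 'joint_torque': array([-1.20397395e-03, -4.23602307e+01, -3.65760612e+01, -8.62640059e-05,
        4.18306490e-04, -1.26709983e-05]), 'tool_pos': array([0.19756381, 0.61922578, 0.23132213]), 'ee_rot': array([-3.14159027e+00, -5.57019332e-06,  2.83276605e+00]), 'wrist_force': array([-0.17536193,  0.27075499, -0.88558654]), 'torque': array([-0.04625598,  0.05465043, -0.04530742]), 'grip_force': 0.0, 'gripper_width': 0.08550050865347668}
```

View pics/top0.png

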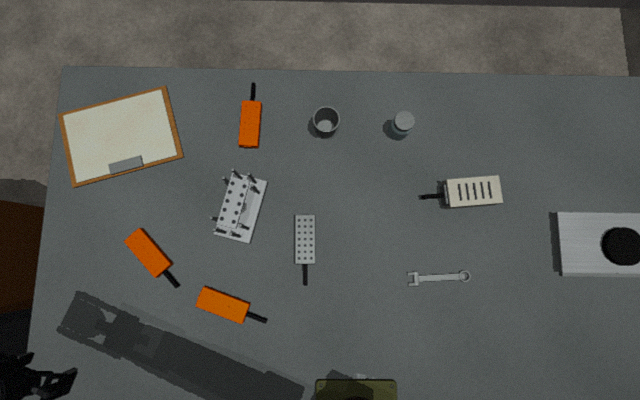

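View pics/side0.png

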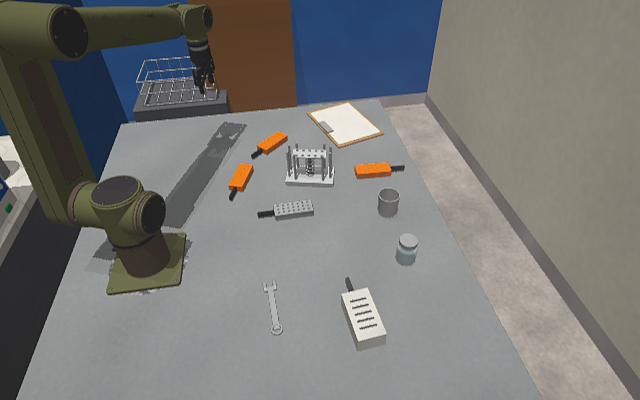

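Top view: hood at (473,192) with its handle out at (418–445,197); steel shallow box at (305,238) with the handle toward the robot; lift at (240,207). The orange boxes are decoys. Enlarging these for measurement.

```bash
python3 - <<'E'
import cv2,numpy as np
im=cv2.imread('pics/top0.png')
def c(x,y,w,h,s): return cv2.resize(im[y:y+h,x:x+w],None,fx=s,fy=s,interpolation=cv2.INTER_CUBIC)
a=c(412,168,100,48,8);b=c(205,160,66,90,4) 
out=np.zeros((600,800,3),np.uint8)
out[:216,:]=0
a=c(412,168,100,48,6);out[:288,:600]=a
b=c(205,165,70,52*1+26,4);out[288:600,:280]=b
d=c(285,208,40,78,4);out[288:600,300:460]=d
cv2.imwrite('pics/m1.png',out)
E
```

```text
(no output)
```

View pics/m1.png

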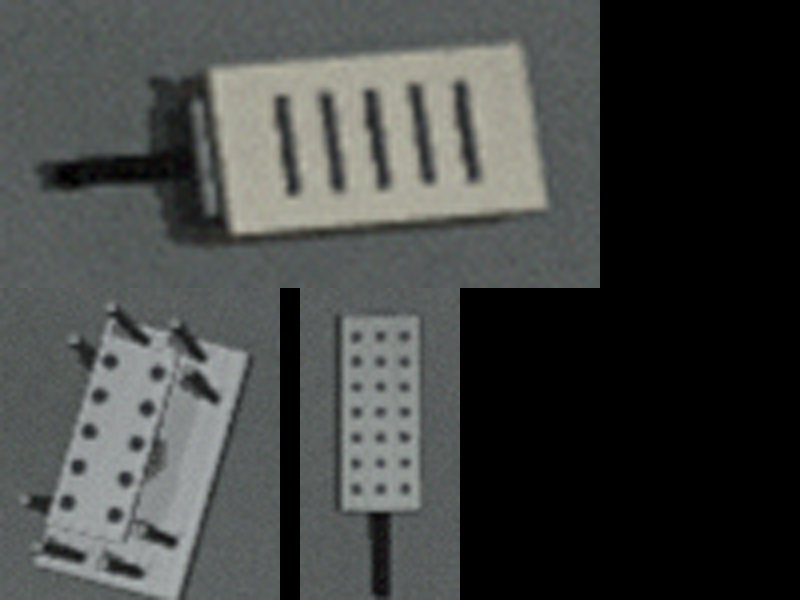

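```bash
cat >> h.py <<'E'
def fit(model,pts):
    m=np.array(model,float);p=np.array(pts)[:,:2];mc,pc=m.mean(0),p.mean(0)
    H=(m-mc).T@(p-pc);a=np.arctan2(H[0,1]-H[1,0],H[0,0]+H[1,1])
    R=np.array([[np.cos(a),-np.sin(a)],[np.sin(a),np.cos(a)]]);t=pc-R@mc
    return t,a,np.linalg.norm(m@R.T+t-p,axis=1)
E
python3 - <<'E'
from h import *
np.set_printoptions(precision=4,suppress=True)
W=lambda L,z,ox,oy,s,cx,cy:[pix2w("top",((x-ox)/s+cx,(y-oy)/s+cy),z) for x,y in L]
print("hood",fit([[0,.037],[0,-.037],[.14,-.037],[.14,.037]],W([(210,68),(232,236),(548,208),(520,43)][:4],.051,0,0,6,412,168)))
# right in image = -y world; down = -x
print(np.array(W([(210,68),(232,236),(548,208),(520,43)],.051,0,0,6,412,168)))
print("handle",np.array(W([(50,173),(188,165)],.032,0,0,6,412,168)))
L=W([(110,309),(175,324),(40,548),(103,560),(75,341),(185,374),(28,500),(140,527)],.134,0,288,4,205,165)
print(np.array(L))
M=[[75,20],[75,-20],[-75,20],[-75,-20],[50,36],[50,-36],[-50,36],[-50,-36]]
print("lift",fit(np.array(M)/1000,L))
print("shal",fit([[.065,.027],[.065,-.027],[-.065,-.027],[-.065,.027]],W([(342,316),(420,316),(420,510),(340,510)],.028,300,288,4,285,208)), W([(380,598)],.024,300,288,4,285,208))
E
```

```text
hood (array([ 0.5801, -0.2417]), np.float64(-1.4719727032073358), array([0.0007, 0.0006, 0.0001, 0.0004]))
[[ 0.6174 -0.2385  0.051 ]
 [ 0.5427 -0.2452  0.051 ]
 [ 0.557  -0.3848  0.051 ]
 [ 0.6308 -0.3769  0.051 ]]
handle [[ 0.5725 -0.1717  0.032 ]
 [ 0.577  -0.2337  0.032 ]]
[[0.6147 0.3111 0.134 ]
 [0.6061 0.2716 0.134 ]
 [0.4701 0.3455 0.134 ]
 [0.4635 0.3082 0.134 ]
 [0.5947 0.3312 0.134 ]
 [0.5755 0.2643 0.134 ]
 [0.4983 0.3541 0.134 ]
 [0.4832 0.2873 0.134 ]]
lift (array([0.5383, 0.3092]), np.float64(-0.24054919762082694), array([0.0012, 0.0004, 0.0009, 0.0029, 0.0012, 0.0034, 0.0019, 0.0024]))
shal (array([0.4561, 0.1352]), np.float64(0.012572436594799907), array([0.0017, 0.0017, 0.0016, 0.0016])) [array([0.3361, 0.1335, 0.024 ])]
```

>>> play_rows:
  dp:
    - [24,-51,0]
    - [24,-51,0]
    - [24,-51,0]
    - [24,-51,0]
    - [24,-51,0]
    - [24,-51,0]
    - [24,-51,0]
    - [24,-51,0]
    - [24,-51,0]
    - [24,-51,0]
    - [24,-51,0]
    - [24,-51,0]
  twist:
    - [0,0,-0.097]
    - [0,0,-0.097]
    - [0,0,-0.097]
    - [0,0,-0.097]
    - [0,0,-0.097]
    - [0,0,-0.097]
    - [0,0,-0.097]
    - [0,0,-0.097]
    - [0,0,-0.097]
    - [0,0,-0.097]
    - [0,0,-0.097]
    - [0,0,-0.097]
  gripper: [1,1,1,1,1,1,1,1,1,1,1,1]

```text
t: 2.4
tool_pos: [0.4862, 0.0054, 0.2317]
ee_rot: [3.14, 0.0, 1.665]
wrist_force: [1.0, 0.0, 0.2]
gripper_width: 0.0853
grip_force: 0.0
```

>>> play_rows:
  dp:
    - [22,-50,-20]
    - [22,-50,-20]
    - [22,-50,-20]
    - [22,-50,-20]
    - [0,0,0]
  twist:
    - [0,0,0]
    - [0,0,0]
    - [0,0,0]
    - [0,0,0]
    - [0,0,0]
  gripper: [1,1,1,1,1]

```text
t: 3.02
tool_pos: [0.5731, -0.1954, 0.1485]
ee_rot: [-3.138, -0.002, 1.665]
wrist_force: [0.7, -0.2, 0.0]
gripper_width: 0.0852
grip_force: 0.0
```

```bash
python3 - <<'E'
from h import *
s=state();save("wrist","w1");print(s["t"],s["tool_pos"],s["ee_rot"],s["q"],camera_info("wrist")["mount"])
E
```

```text
3.025 [ 0.57305394 -0.1953616   0.14852091] [-3.13773782e+00 -1.75400849e-03  1.66496870e+00] [-4.17040847e-01  9.43587206e-02  1.82556320e+00 -3.78454485e-04
  1.22589087e+00 -5.11087893e-01] [[ 7.04135738e-04 -9.59846930e-01 -2.80523396e-01  7.11704016e-02]
 [ 9.99998958e-01  3.22273163e-04  1.40737672e-03  4.97376008e-04]
 [-1.26046106e-03 -2.80524095e-01  9.59846156e-01 -1.43677693e-01]
 [ 0.00000000e+00  0.00000000e+00  0.00000000e+00  1.00000000e+00]]
```

View pics/w1.png

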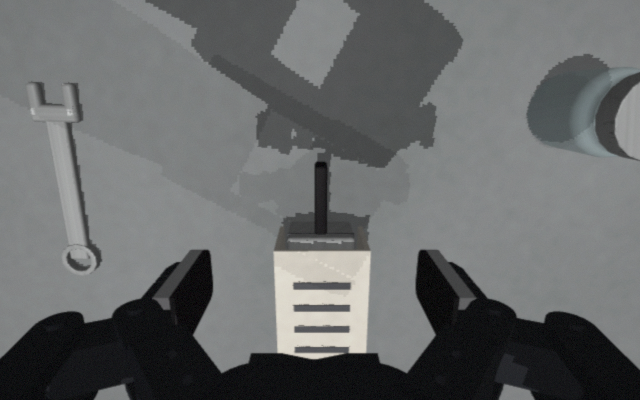

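Wrist view: handle spans (320,163)–(320,233), centred between the fingers; box end at row ~235, and hood mouth at row ~250.

```bash
cat >> h.py <<'E'
from scipy.spatial.transform import Rotation as Ro
def wpix(uv,z,pos,rot):
    i=camera_info("wrist");K=np.array(i["camera_matrix"]);M=np.array(i["mount"])
    R=Ro.from_euler('xyz',rot).as_matrix();d=R@M[:3,:3]@np.linalg.inv(K)@np.array([uv[0],uv[1],1.]);c=R@M[:3,3]+np.array(pos)
    return c+d*(z-c[2])/d[2]
E
python3 - <<'E'
from h import *
s=state()
for uv,z in(((320.5,163),.032),((320.5,233),.032),((274,251),.051),((369,251),.051),((289,240),.04),((355,238),.04)):print(wpix(uv,z,s["tool_pos"],s["ee_rot"]))
E
```

```text
[ 0.57697835 -0.17490941  0.032     ]
[ 0.58287461 -0.23269905  0.032     ]
[ 0.54763871 -0.243058    0.051     ]
[ 0.62037765 -0.23598529  0.051     ]
[ 0.5580315 -0.2377558  0.04     ]
[ 0.61012576 -0.23096018  0.04      ]
```

>>> play_rows:
  dp:
    - [4,-5,-35]
    - [0,0,-35]
    - [0,0,-35]
    - [0,0,-34]
    - [0,0,0]
    - [0,0,0]
    - [0,0,0]
    - [0,0,0]
    - [0,0,0]
    - [0,0,0]
  twist:
    - [0,0,0]
    - [0,0,0]
    - [0,0,0]
    - [0,0,0]
    - [0,0,0]
    - [0,0,0]
    - [0,0,0]
    - [0,0,0]
    - [0,0,0]
    - [0,0,0]
  gripper: [1,1,1,1,1,0,0,0,0,0]

```text
t: 4.32
tool_pos: [0.578, -0.198, 0.0132]
ee_rot: [3.141, 0.0, 1.669]
wrist_force: [-1.7, 1.1, 5.1]
gripper_width: 0.0085
grip_force: 61.1
```

>>> play_rows:
  dp:
    - [-1,8,0]
    - [-1.5,15,0]
    - [-1.5,15,0]
    - [-1.5,15,0]
    - [-1.5,15,0]
    - [-1.5,15,0]
    - [-1.5,15,0]
    - [-1.5,15,0]
    - [-1.5,15,0]
    - [-1.5,15,0]
    - [-1,10,0]
    - [0,0,0]
  twist:
    - [0,0,0]
    - [0,0,0]
    - [0,0,0]
    - [0,0,0]
    - [0,0,0]
    - [0,0,0]
    - [0,0,0]
    - [0,0,0]
    - [0,0,0]
    - [0,0,0]
    - [0,0,0]
    - [0,0,0]
  gripper: [0,0,0,0,0,0,0,0,0,0,0,0]

```text
t: 5.82
tool_pos: [0.5623, -0.0429, 0.0132]
ee_rot: [3.141, -0.001, 1.67]
wrist_force: [-0.7, 1.1, 7.2]
gripper_width: 0.0084
grip_force: 61.6
```

>>> play_rows:
  dp:
    - [0,0,0]
    - [0,0,0]
    - [0,0,0]
    - [0,0,0]
    - [0,0,0]
    - [0,0,40]
    - [0,0,50]
    - [0,-30,50]
    - [0,-30,0]
    - [0,0,0]
  twist:
    - [0,0,0]
    - [0,0,0]
    - [0,0,0]
    - [0,0,0]
    - [0,0,0]
    - [0,0,0]
    - [0,0,0]
    - [0,0,0]
    - [0,0,0]
    - [0,0,0]
  gripper: [1,1,1,1,1,1,1,1,1,1]

```text
t: 7.08
tool_pos: [0.5624, -0.1063, 0.1533]
ee_rot: [3.14, 0.001, 1.666]
wrist_force: [-0.7, -0.6, -0.9]
gripper_width: 0.0851
grip_force: 0.0
```

```bash
python3 - <<'E'
from h import *
s=state();save("wrist","w2");print(s["t"],s["tool_pos"],s["ee_rot"]);save("top","top2")
a=cv2.imread('pics/w2.png');b=cv2.imread('pics/top2.png')[150:250,400:520]
o=np.zeros((400,800,3),np.uint8);o[:,:640]=a;o[:133,640:]=cv2.resize(b,(160,133));cv2.imwrite('pics/m2.png',o)
print(recognise("top","deep_box_mid"),recognise("wrist","deep_box_mid"))
E
```

```text
7.075 [ 0.56238397 -0.10629262  0.15329673] [3.14008047e+00 6.10589988e-04 1.66613593e+00]
[{'centre': [0.5657, -0.0938, 0.0428], 'p': 0.76}] [{'centre': [0.5701, -0.1306, 0.041], 'p': 0.63}]
```

View pics/m2.png

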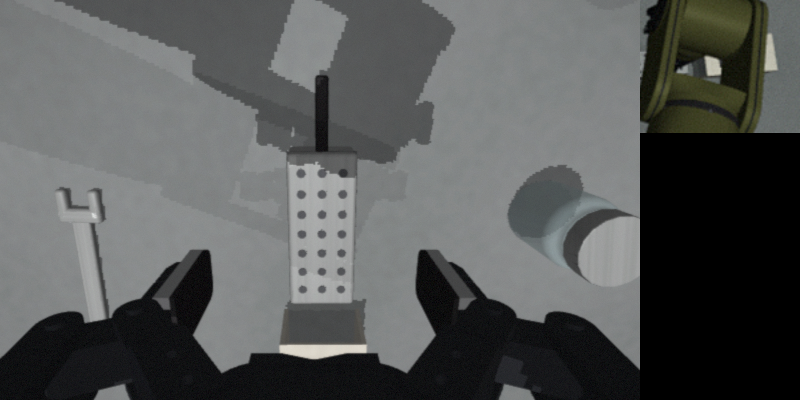

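Box is out and straight: lid corners (288,152),(356,151),(354,302),(291,303).

```bash
python3 - <<'E'
from h import *
s=state()
P=[wpix(u,.04,s["tool_pos"],s["ee_rot"]) for u in((288,152),(356,151),(354,302),(291,303))]
print(np.array(P))
# image top=-x end of box; image right=+world x = box +y
print(fit([[-.065,-.027],[-.065,.027],[.065,.027],[.065,-.027]],P))
E
```

```text
[[ 0.54017547 -0.07788803  0.04      ]
 [ 0.59038743 -0.07213323  0.04      ]
 [ 0.60582217 -0.1999683   0.04      ]
 [ 0.55279617 -0.20624546  0.04      ]]
(array([ 0.57229531, -0.13905875]), np.float64(-1.4607248733074436), array([0.00191552, 0.00172984, 0.00085851, 0.00043336]))
```

>>> play_rows:
  dp:
    - [10,-32,-10]
    - [0,0,-45]
    - [0,0,-45]
    - [0,0,-35]
    - [0,0,-14]
    - [0,0,0]
    - [0,0,0]
    - [0,0,0]
    - [0,0,0]
    - [0,0,0]
    - [0,0,0]
  twist:
    - [0,0,0.01]
    - [0,0,0]
    - [0,0,0]
    - [0,0,0]
    - [0,0,0]
    - [0,0,0]
    - [0,0,0]
    - [0,0,0]
    - [0,0,0]
    - [0,0,0]
    - [0,0,0]
  gripper: [1,1,1,1,1,1,0,0,0,0,0]

```text
t: 8.65
tool_pos: [0.5734, -0.1372, 0.0055]
ee_rot: [3.139, 0.001, 1.679]
wrist_force: [-1.3, 0.4, 6.3]
gripper_width: 0.0533
grip_force: 66.3
```

>>> play_rows:
  dp:
    - [0,0,15]
    - [0,0,40]
    - [0,0,50]
    - [8,42,40]
    - [8,42,40]
    - [8,42,40]
    - [8,42,20]
    - [8,42,0]
    - [8,42,0]
    - [8,42,0]
    - [8,42,0]
    - [8,42,0]
  twist:
    - [0,0,0]
    - [0,0,0]
    - [0,0,0]
    - [0,0,0.136]
    - [0,0,0.136]
    - [0,0,0.136]
    - [0,0,0.136]
    - [0,0,0.136]
    - [0,0,0.136]
    - [0,0,0.136]
    - [0,0,0.136]
    - [0,0,0.136]
  gripper: [0,0,0,0,0,0,0,0,0,0,0,0]

```text
t: 10.15
tool_pos: [0.6433, 0.2424, 0.2473]
ee_rot: [-3.14, -0.002, 2.907]
wrist_force: [-0.1, 0.4, -4.9]
gripper_width: 0.0534
grip_force: 65.5
```

>>> play_rows:
  dp:
    - [9,39,0]
    - [0,0,0]
    - [0,0,0]
  twist:
    - [0,0,0]
    - [0,0,0]
    - [0,0,0]
  gripper: [0,0,0]

```text
t: 10.52
tool_pos: [0.6523, 0.2798, 0.2473]
ee_rot: [-3.14, -0.002, 2.903]
wrist_force: [0.5, -0.9, -4.9]
gripper_width: 0.053
grip_force: 65.6
```

```bash
python3 - <<'E'
from h import *
s=state();im=save("wrist","w3");print(s["t"],s["tool_pos"].tolist(),s["ee_rot"].tolist())
print(recognise("wrist","deep_box_mid"),recognise("wrist","platform_top"))
E
```

```text
10.525 [0.6523188997706726, 0.2798126761192359, 0.24727568861887017] [-3.1399529221501923, -0.0016738526266151244, 2.903033993396004]
[{'centre': [0.6227, 0.2892, 0.2826], 'p': 0.79}] [{'centre': [0.559, 0.3192, 0.1195], 'p': 0.75}]
```

View pics/w3.png

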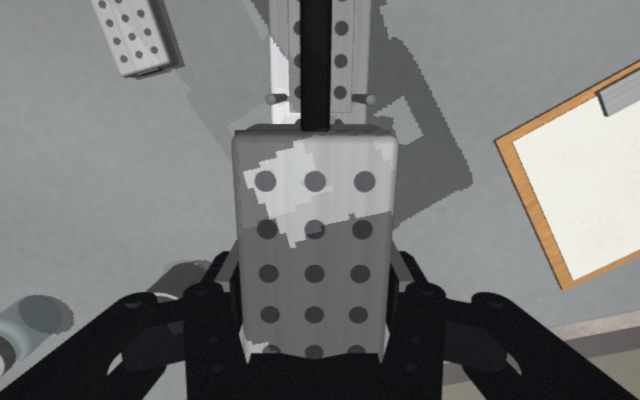

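```bash
python3 - <<'E'
from h import *
np.set_printoptions(precision=4,suppress=True)
s=state();p,r=s["tool_pos"],s["ee_rot"]
i=camera_info("wrist");K=np.array(i["camera_matrix"])
g=cv2.cvtColor(cv2.imread('pics/w3.png'),cv2.COLOR_BGR2GRAY)
H=[(265,181),(315,181),(364,181),(267,229),(315,229),(362,229),(268,273),(315,273),(360,273),(270,314),(315,314),(358,314)]
for z in(.2818,.279,.284):
    P=[wpix(u,z,p,r) for u in H]
    for pitch in(.017,.018):
        M=[[(-3+k//3)*pitch,(1-k%3)*.0165] for k in range(12)]
        # image left = ?
        t,a,e=fit(M,P);t2,a2,e2=fit([[m[0],-m[1]] for m in M],P);
        print(z,pitch,t,a,e.max(),t2,a2,e2.max())
    print(np.array(P)[[0,2,9,11]], P[10])
c=[wpix(u,.2818,p,r) for u in((234,136),(396,136))];print("front",c)
d=[wpix(u,.134,p,r) for u in((274,98.5),(370,99))];print("rods",d,np.linalg.norm(d[0]-d[1]))
E
```

```text
0.2818 0.017 [0.6613 0.2774] -0.24392935330450183 0.0330259850304605 [0.6613 0.2774] -0.24072990288150725 0.0003653094610927396
0.2818 0.018 [0.6627 0.277 ] -0.24367761279506817 0.033031800770690053 [0.6628 0.2771] -0.24076019558601253 0.0016563845094018045
[[0.608  0.2737 0.2818]
 [0.6157 0.3053 0.2818]
 [0.6573 0.2615 0.2818]
 [0.665  0.2932 0.2818]] [0.6613 0.2777 0.2818]
0.279 0.017 [0.6626 0.277 ] -0.24392935330450208 0.033447276158852075 [0.6626 0.2771] -0.24072990288150747 0.0006746711233881523
0.279 0.018 [0.6641 0.2767] -0.24367761279506842 0.03344983681045498 [0.6641 0.2768] -0.24076019558601278 0.0010018848908125678
[[0.6086 0.2732 0.279 ]
 [0.6165 0.3056 0.279 ]
 [0.6592 0.2606 0.279 ]
 [0.6671 0.2931 0.279 ]] [0.6632 0.2772 0.279 ]
0.284 0.017 [0.6602 0.2776] -0.24392935330450238 0.03269596302365358 [0.6603 0.2777] -0.24072990288150725 0.000916344904092218
0.284 0.018 [0.6617 0.2773] -0.24367761279506853 0.03270439468446486 [0.6617 0.2773] -0.24076019558601247 0.0022298245402111983
[[0.6075 0.2742 0.284 ]
 [0.6151 0.3052 0.284 ]
 [0.6559 0.2622 0.284 ]
 [0.6634 0.2932 0.284 ]] [0.6597 0.2781 0.284 ]
front [array([0.5915, 0.2682, 0.2818]), array([0.6037, 0.3181, 0.2818])]
rods [array([0.5824, 0.2669, 0.134 ]), array([0.5991, 0.334 , 0.134 ])] 0.06919408533176814
```

>>> play_rows:
  dp:
    - [-29,8,0]
    - [-29,8,0]
    - [-29,8,0]
    - [-30,8,0]
    - [0,0,-30]
    - [0,0,-30]
    - [0,0,-30]
    - [0,0,0]
    - [0,0,0]
  twist:
    - [0,0,0]
    - [0,0,0]
    - [0,0,0]
    - [0,0,0]
    - [0,0,0]
    - [0,0,0]
    - [0,0,0]
    - [0,0,0]
    - [0,0,0]
  gripper: [0,0,0,0,0,0,0,0,0]

```text
t: 11.8
tool_pos: [0.5369, 0.3121, 0.16]
ee_rot: [3.14, 0.002, 2.902]
wrist_force: [0.1, -0.2, -4.5]
gripper_width: 0.0531
grip_force: 65.6
```

```bash
python3 - <<'E'
from h import *
s=state();save("wrist","w4");print(s["t"],s["tool_pos"].tolist(),s["ee_rot"].tolist(),s["torque"])
save("side","s4")
a=cv2.imread('pics/w4.png')[0:300,150:490];b=cv2.imread('pics/s4.png')[110:230,250:390]
o=np.zeros((600,800,3),np.uint8);o[:300,:340]=a;o[:, :]=0
o[0:353,0:400]=cv2.resize(a,(400,353),interpolation=cv2.INTER_CUBIC)
o[0:343,400:800]=cv2.resize(b,(400,343),interpolation=cv2.INTER_CUBIC)
# zoom on front edge zone
z=cv2.imread('pics/w4.png')[70:170,220:420];o[360:560,0:400]=cv2.resize(z,(400,200),interpolation=cv2.INTER_CUBIC)
cv2.imwrite('pics/m4.png',o)
# w2 hole pitch
p=[0.56238397,-0.10629262,0.15329673];r=[3.14008047,6.10589988e-04,1.66613593]
P=np.array([wpix(u,.04,p,r) for u in((301,173),(342,173),(302,289),(342,289),(321.5,233))]);print(P)
E
```

```text
11.8 [0.5369115988839193, 0.31207454879681484, 0.15995755849326865] [3.1402199700666777, 0.0017157734438466576, 2.9020234302886623] [ 0.03067609 -0.00365974 -0.03141368]
[[ 0.55199696 -0.09660288  0.04      ]
 [ 0.58313477 -0.09361515  0.04      ]
 [ 0.5614266  -0.19666544  0.04      ]
 [ 0.59507642 -0.19345864  0.04      ]
 [ 0.57261146 -0.14427555  0.04      ]]
```

View pics/m4.png

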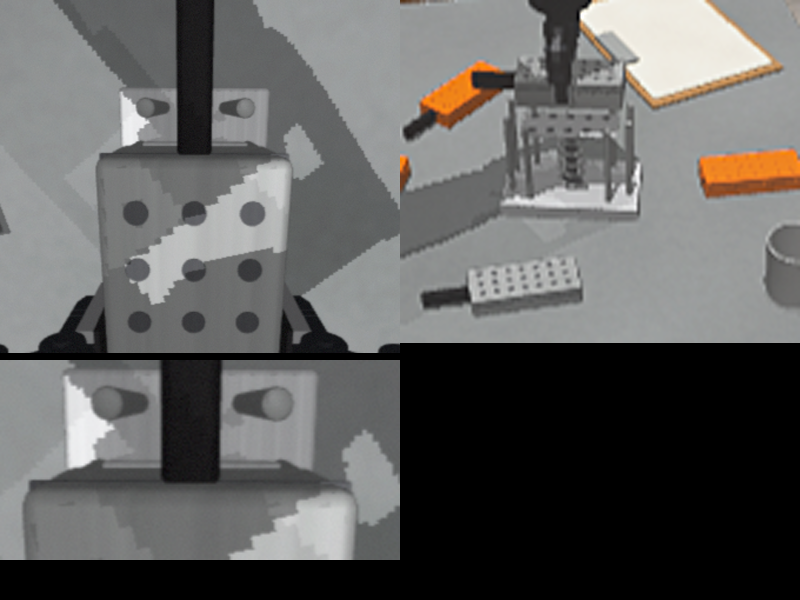

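```bash
python3 - <<'E'
from h import *
s=state();p,r=s["tool_pos"],s["ee_rot"]
ax=np.array([np.cos(-.2405),np.sin(-.2405)]);ay=np.array([-ax[1],ax[0]])
f=lambda u,z:(wpix(u,z,p,r)[:2]-p[:2])
for n,u,z in(("bot",(315.5,121),.1545),("top",(315.7,131.5),.1945),("rodL",(273.5,91.5),.134),("rodR",(359,91.5),.134),
  *[("hole",(150+x*.85,y*.85),.1945) for x,y in((136,213),(194,213),(252,213),(138,269),(194,269),(249,269),(140,322),(194,322),(247,322))]):
    d=f(u,z);print(n,round(1000*d@ax,1),round(1000*d@ay,1))
E
```

```text
bot -58.4 0.8
top -58.6 0.6
rodL -70.4 -19.0
rodR -70.5 21.5
hole -42.4 -15.8
hole -42.4 0.4
hole -42.5 16.6
hole -25.6 -15.9
hole -25.6 0.4
hole -25.6 16.4
hole -8.3 -15.9
hole -8.3 0.5
hole -8.3 16.6
```

>>> play_rows:
  dp:
    - [-1.8,1,0]
    - [0,0,-6]
    - [0,0,-8]
    - [0,0,-8]
    - [0,0,-8]
    - [0,0,-6]
    - [0,0,0]
  twist:
    - [0,0,0]
    - [0,0,0]
    - [0,0,0]
    - [0,0,0]
    - [0,0,0]
    - [0,0,0]
    - [0,0,0]
  gripper: [0,0,0,0,0,0,0]

```text
t: 12.78
tool_pos: [0.5339, 0.313, 0.1214]
ee_rot: [-3.141, -0.001, 2.903]
wrist_force: [0.1, -0.4, -4.9]
gripper_width: 0.0535
grip_force: 65.8
```

>>> play_rows:
  dp:
    - [0,0,-3]
    - [0,0,-4]
    - [0,0,-4]
    - [0,0,-4]
    - [0,0,-4]
    - [0,0,-4]
    - [0,0,-4]
    - [0,0,-3]
    - [0,0,0]
    - [0,0,0]
  twist:
    - [0,0,0]
    - [0,0,0]
    - [0,0,0]
    - [0,0,0]
    - [0,0,0]
    - [0,0,0]
    - [0,0,0]
    - [0,0,0]
    - [0,0,0]
    - [0,0,0]
  gripper: [0,0,0,0,0,0,0,0,0,0]

```text
t: 14.02
tool_pos: [0.5346, 0.3134, 0.0926]
ee_rot: [3.141, 0.001, 2.903]
wrist_force: [2.0, 0.8, -0.6]
gripper_width: 0.0533
grip_force: 66.3
```

>>> play_rows:
  dp:
    - [0,0,-3]
    - [0,0,-2]
    - [0,0,0]
    - [0,0,0]
    - [0,0,0]
    - [0,0,0]
    - [0,0,0]
    - [0,0,0]
    - [0,0,0]
  twist:
    - [0,0,0]
    - [0,0,0]
    - [0,0,0]
    - [0,0,0]
    - [0,0,0]
    - [0,0,0]
    - [0,0,0]
    - [0,0,0]
    - [0,0,0]
  gripper: [0,0,0,1,1,1,1,1,1]

```text
t: 15.15
tool_pos: [0.5343, 0.3132, 0.0874]
ee_rot: [-3.142, 0.0, 2.903]
wrist_force: [0.2, 0.5, -0.5]
gripper_width: 0.0857
grip_force: 0.0
```

>>> play_rows:
  dp:
    - [0,0,20]
    - [0,0,40]
    - [0,0,50]
    - [0,0,20]
    - [0,0,0]
    - [0,0,0]
  twist:
    - [0,0,0]
    - [0,0,0]
    - [0,0,0]
    - [0,0,0]
    - [0,0,0]
    - [0,0,0]
  gripper: [1,1,1,1,1,1]

```text
t: 15.9
tool_pos: [0.5333, 0.3128, 0.2151]
ee_rot: [-3.139, -0.003, 2.903]
wrist_force: [-0.0, -1.2, -0.5]
gripper_width: 0.0853
grip_force: 0.0
```

```bash
python3 - <<'E'
from h import *
s=state();save("wrist","w5");print(s["t"],s["tool_pos"].tolist(),s["ee_rot"].tolist())
save("side","s5")
a=cv2.imread('pics/w5.png');b=cv2.imread('pics/s5.png')[110:230,250:390]
o=np.zeros((600,800,3),np.uint8)
o[:300,:480]=cv2.resize(a,(480,300))
o[0:274,480:800]=cv2.resize(b,(320,274),interpolation=cv2.INTER_CUBIC)
z=a[0:280,200:440];o[300:600,0:257]=cv2.resize(z,(257,300))
cv2.imwrite('pics/m5.png',o)
E
```

```text
15.9 [0.5332590993756866, 0.31278089792564506, 0.21513892276115476] [-3.1394758468068944, -0.002663330922918705, 2.902787093093407]
```

View pics/m5.png

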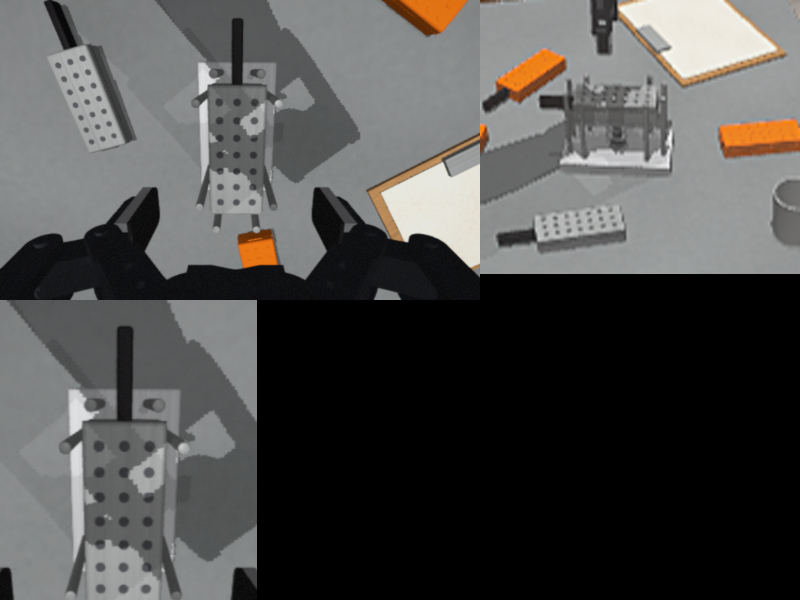

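Deep box sits level between the rods, platform sunk. Now the shallow box.

>>> play_rows:
  dp:
    - [-18,-44,0]
    - [-20,-45,0]
    - [-20,-45,-20]
    - [-19,-44,-40]
    - [0,0,0]
    - [0,0,0]
  twist:
    - [0,0,0.063]
    - [0,0,0.063]
    - [0,0,0.063]
    - [0,0,0.062]
    - [0,0,0]
    - [0,0,0]
  gripper: [1,1,1,1,1,1]

```text
t: 16.75
tool_pos: [0.4572, 0.1352, 0.1568]
ee_rot: [3.141, -0.001, -3.13]
wrist_force: [0.1, -0.6, 0.5]
gripper_width: 0.0853
grip_force: 0.0
```

```bash
python3 - <<'E'
from h import *
s=state();save("wrist","w6");print(s["t"],s["tool_pos"].tolist(),s["ee_rot"].tolist())
im=cv2.imread('pics/w6.png');o=cv2.resize(im[0:400,140:500],(540,600),interpolation=cv2.INTER_CUBIC);cv2.imwrite('pics/m6.png',o)
E
```

```text
16.75 [0.45720224585142566, 0.1351852777512127, 0.15675586947235956] [3.1414928822888233, -0.0008226787439535865, -3.130214326158542]
```

View pics/m6.png

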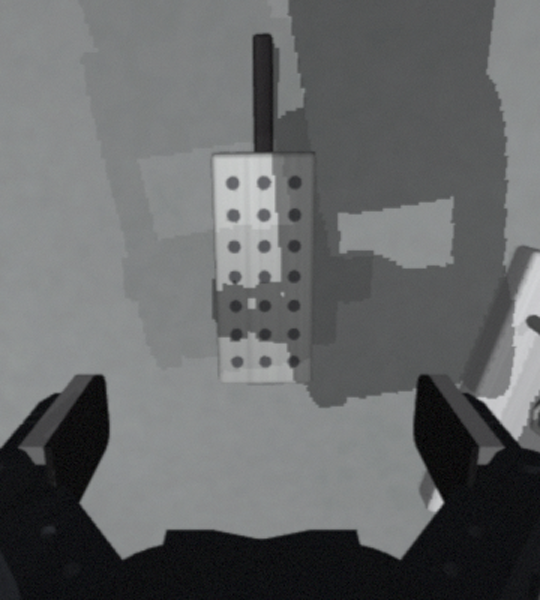

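Lid shows with its 21 holes, middle hole at (264,276) in the crop, corners (212,154),(315,152),(308,382),(219,383).

```bash
python3 - <<'E'
from h import *
np.set_printoptions(precision=4,suppress=True)
s=state();p,r=s["tool_pos"],s["ee_rot"]
q=lambda x,y:(140+x/1.5,y/1.5)
P=[wpix(q(*u),.028,p,r) for u in((232,183),(264,183),(295,182.5),(236,361.5),(265,361.5),(294,361),(264,276))]
M=[[-.051,-.0165],[-.051,0],[-.051,.0165],[.051,-.0165],[.051,0],[.051,.0165],[0,0]]
for sg in(1,-1): print("holes",fit(np.array(M)*[1,sg],P))
C=[wpix(q(*u),.028,p,r) for u in((212,154),(315,152),(308,382),(219,383))]
for sg in(1,-1):print("corn",fit(np.array([[-.065,-.027],[-.065,.027],[.065,.027],[.065,-.027]])*[1,sg],C))
print("edge",wpix(q(263,153),.028,p,r))
E
```

```text
holes (array([0.461 , 0.1377]), np.float64(0.022073016629181774), array([0.0006, 0.0008, 0.0006, 0.0006, 0.0004, 0.0006, 0.0003]))
holes (array([0.461 , 0.1377]), np.float64(0.022163247311262683), array([0.0329, 0.0008, 0.0328, 0.0331, 0.0004, 0.0332, 0.0003]))
corn (array([0.4603, 0.1373]), np.float64(0.0164923947450161), array([0.0011, 0.0005, 0.0014, 0.001 ]))
corn (array([0.4603, 0.1373]), np.float64(0.011650261583300169), array([0.0535, 0.0531, 0.0531, 0.0527]))
edge [0.3957 0.1361 0.028 ]
```

>>> play_rows:
  dp:
    - [5,2,-25]
    - [0,0,-45]
    - [0,0,-45]
    - [0,0,-27]
    - [0,0,-11]
    - [0,0,0]
    - [0,0,0]
    - [0,0,0]
    - [0,0,0]
    - [0,0,0]
    - [0,0,0]
  twist:
    - [0,0,0.006]
    - [0,0,0]
    - [0,0,0]
    - [0,0,0]
    - [0,0,0]
    - [0,0,0]
    - [0,0,0]
    - [0,0,0]
    - [0,0,0]
    - [0,0,0]
    - [0,0,0]
  gripper: [1,1,1,1,1,1,0,0,0,0,0]

```text
t: 18.18
tool_pos: [0.4639, 0.1375, 0.0062]
ee_rot: [3.141, 0.003, -3.123]
wrist_force: [-0.7, 0.2, 5.4]
gripper_width: 0.0527
grip_force: 65.9
```

>>> play_rows:
  dp:
    - [0,0,20]
    - [0,0,50]
    - [0,0,55]
    - [0,0,55]
    - [15,35,0]
    - [15,35,0]
    - [15,35,0]
    - [15,35,0]
    - [15,35,0]
    - [0,0,-20]
    - [0,0,-8]
    - [0,0,0]
  twist:
    - [0,0,0]
    - [0,0,0]
    - [0,0,0]
    - [0,0,0]
    - [0,0,-0.052]
    - [0,0,-0.052]
    - [0,0,-0.052]
    - [0,0,-0.052]
    - [0,0,-0.05]
    - [0,0,0]
    - [0,0,0]
    - [0,0,0]
  gripper: [0,0,0,0,0,0,0,0,0,0,0,0]

```text
t: 19.68
tool_pos: [0.5358, 0.3108, 0.154]
ee_rot: [-3.139, -0.003, 2.901]
wrist_force: [-0.3, 0.4, -3.2]
gripper_width: 0.0525
grip_force: 64.8
```

>>> play_rows:
  dp:
    - [0,0,0]
    - [0,0,0]
  twist:
    - [0,0,0]
    - [0,0,0]
  gripper: [0,0]

```text
t: 19.92
tool_pos: [0.5377, 0.312, 0.1573]
ee_rot: [3.141, 0.001, 2.901]
wrist_force: [-0.3, -0.5, -3.0]
gripper_width: 0.0528
grip_force: 64.8
```

```bash
python3 - <<'E'
from h import *
s=state();save("wrist","w7");print(s["t"],s["tool_pos"].tolist(),s["ee_rot"].tolist())
im=cv2.imread('pics/w7.png');o=cv2.resize(im[40:240,200:440],(720,600),interpolation=cv2.INTER_CUBIC);cv2.imwrite('pics/m7.png',o)
E
```

```text
19.925 [0.5376705709254703, 0.311998395567191, 0.15730680718648474] [3.140619156619292, 0.0012094704865994732, 2.901248647426759]
```

View pics/m7.png

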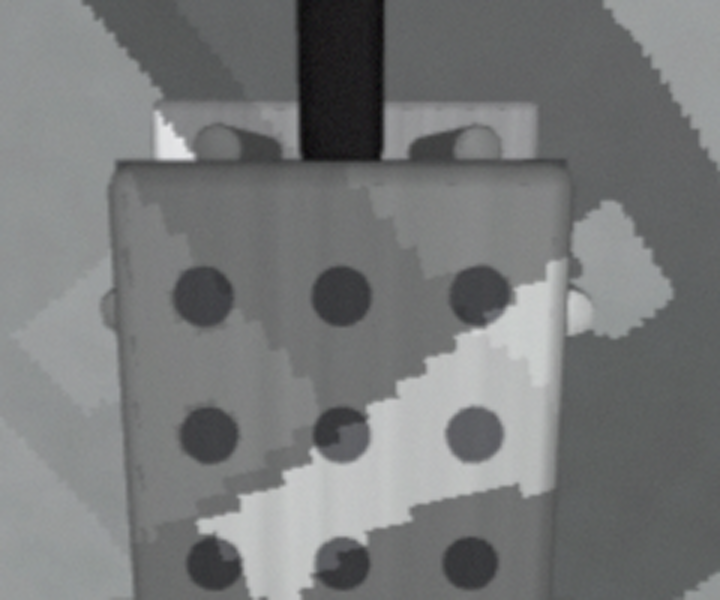

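```bash
python3 - <<'E'
from h import *
s=state();p,r=s["tool_pos"],s["ee_rot"]
ax=np.array([np.cos(-.2405),np.sin(-.2405)]);ay=np.array([-ax[1],ax[0]])
for n,x,y,z in(("edge",341,162,.179),("rodL",218,143,.134),("rodR",478,143,.134),
  ("h-51",203,296,.179),("h",341,296,.179),("h",480,296,.179),("h-34",342,434,.179),("h-17",342,563,.179)):
    d=wpix((200+x/3,40+y/3),z,p,r)[:2]-p[:2];print(n,round(1000*d@ax,1),round(1000*d@ay,1))
E
```

```text
edge -69.8 0.0
rodL -72.2 -18.9
rodR -72.2 21.2
h-51 -54.6 -16.1
h -54.7 0.1
h -54.7 16.4
h-34 -37.9 0.2
h-17 -21.0 0.2
```

>>> play_rows:
  dp:
    - [7,-0.7,0]
    - [0,0,0]
    - [0,0,-6]
    - [0,0,-6]
    - [0,0,-6]
    - [0,0,-6]
    - [0,0,-5]
    - [0,0,0]
    - [0,0,0]
  twist:
    - [0,0,0]
    - [0,0,0]
    - [0,0,0]
    - [0,0,0]
    - [0,0,0]
    - [0,0,0]
    - [0,0,0]
    - [0,0,0]
    - [0,0,0]
  gripper: [0,0,0,0,0,0,0,0,0]

```text
t: 21.1
tool_pos: [0.5444, 0.3116, 0.1275]
ee_rot: [3.141, 0.0, 2.902]
wrist_force: [-0.6, 0.2, -4.1]
gripper_width: 0.0529
grip_force: 64.9
```

Free between the rods (underside ≈ 0.121); go on slowly into contact.

>>> play_rows:
  dp:
    - [0,0,-3]
    - [0,0,-3]
    - [0,0,-3]
    - [0,0,-3]
    - [0,0,-3]
    - [0,0,-3]
    - [0,0,-3]
    - [0,0,0]
    - [0,0,0]
  twist:
    - [0,0,0]
    - [0,0,0]
    - [0,0,0]
    - [0,0,0]
    - [0,0,0]
    - [0,0,0]
    - [0,0,0]
    - [0,0,0]
    - [0,0,0]
  gripper: [0,0,0,0,0,0,0,0,0]

```text
t: 22.22
tool_pos: [0.5443, 0.3115, 0.1064]
ee_rot: [3.142, 0.0, 2.902]
wrist_force: [1.5, 0.3, -0.5]
gripper_width: 0.0526
grip_force: 65.3
```

>>> play_rows:
  dp:
    - [0,0,-2]
    - [0,0,0]
    - [0,0,0]
    - [0,0,0]
    - [0,0,0]
    - [0,0,0]
    - [0,0,0]
    - [0,0,0]
  twist:
    - [0,0,0]
    - [0,0,0]
    - [0,0,0]
    - [0,0,0]
    - [0,0,0]
    - [0,0,0]
    - [0,0,0]
    - [0,0,0]
  gripper: [0,0,1,1,1,1,1,1]

```text
t: 23.22
tool_pos: [0.5443, 0.3115, 0.1043]
ee_rot: [-3.142, -0.0, 2.902]
wrist_force: [0.3, 0.2, 0.4]
gripper_width: 0.0855
grip_force: 0.0
```

>>> play_rows:
  dp:
    - [0,0,20]
    - [0,0,40]
    - [0,0,50]
    - [0,0,20]
    - [0,0,0]
    - [0,0,0]
    - [0,0,0]
    - [0,0,0]
  twist:
    - [0,0,0]
    - [0,0,0]
    - [0,0,0]
    - [0,0,0]
    - [0,0,0]
    - [0,0,0]
    - [0,0,0]
    - [0,0,0]
  gripper: [1,1,1,1,1,1,1,1]

```text
t: 24.22
tool_pos: [0.5437, 0.3112, 0.2325]
ee_rot: [-3.14, -0.002, 2.902]
wrist_force: [-0.8, 0.2, 0.5]
gripper_width: 0.0854
grip_force: 0.0
```

```bash
python3 - <<'E'
from h import *
s=state();im=save("wrist","w8");p,r=s["tool_pos"],s["ee_rot"];print(s["t"],p,r)
print(recognise("wrist","shallow_box_mid")[:2]);camera("side");print(recognise("side","shallow_box_mid")[:3])
g=cv2.cvtColor(im,cv2.COLOR_RGB2GRAY)
bp=cv2.SimpleBlobDetector_Params();bp.filterByArea=True;bp.minArea=30;bp.maxArea=600;bp.filterByCircularity=True;bp.minCircularity=.7;bp.minDistBetweenBlobs=5
ax=np.array([np.cos(-.2405),np.sin(-.2405)]);ay=np.array([-ax[1],ax[0]])
C=np.array([.5407,.3124])
for k in cv2.SimpleBlobDetector_create(bp).detect(g):
    if 240<k.pt[0]<400:
        d=wpix(k.pt,.125,p,r)[:2]-C;print(np.round(k.pt,1),np.round(1000*d@ax,1),np.round(1000*d@ay,1))
E
```

```text
24.225 [0.54367231 0.31123081 0.23251957] [-3.13983242e+00 -2.23286102e-03  2.90171286e+00]
[{'centre': [0.5261, 0.3169, 0.13], 'p': 0.96}, {'centre': [0.4612, 0.5648, 0.0282], 'p': 0.95}]
[{'centre': [0.7765, 0.282, 0.0249], 'p': 0.98}, {'centre': [0.5244, 0.3046, 0.1227], 'p': 0.89}, {'centre': [0.4069, 0.5269, 0.0326], 'p': 0.66}]
[335.7 226.6] 33.7 16.7
[314.6 206.2] 16.9 0.2
[293.5 206.2] 17.0 -16.0
[335.8 206. ] 16.8 16.5
[336.  184.9] 0.1 16.3
[314.6 184.8] -0.1 0.2
[314.5 162.6] -17.0 0.1
[292.6 162.7] -16.9 -16.1
[314.5 139.7] -33.9 0.0
[314.4 115.8] -50.9 -0.1
[291.6 115.8] -50.9 -16.4
[336.6  84.2] -72.4 15.3
[292.  139.7] -33.8 -16.3
[337.1 115.7] -51.0 16.1
[336.4 139.2] -34.3 15.9
[314.7 246.6] 50.7 0.3
[294.2 246.7] 50.9 -15.9
[335.2 246.6] 50.7 16.6
[336.6 162.5] -17.1 16.4
[287.8  82.4] -73.5 -18.6
```

Shallow box's hole grid is centred on the lift to within 1 mm, level and parallel; the gripper is clear.

```bash
python3 -c "
from workcell import *
print(hand_in())"
```

```text
the job is handed in; nothing more can be done
None
```

The job is handed in at about 24 s of the 66 s: the deep box sits on the sunk platform with the shallow box on top, its holes centred on the lift to about 1 mm, both let go; the jar, beaker and wrench were never approached, and the judge's verdict was not shown.

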